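# Hold the dome polisher open at idle

### The arm

A 6-joint arm with a two-finger parallel gripper is mounted at the origin on the work surface. World frame = base frame: x ahead of the robot, y to its left, z up, the work surface at z = 0. Lengths are in m, angles in rad, forces in N, time in s.
With the tool pointing down it reaches from about 0.3 to 0.775 m from the base axis. Payload 14.6 kg.
Tool frame: the origin (TCP) lies at the very end of the fingers, on their centre line; the grasp point (between the pads) lies 19 mm behind it; z points along the fingers, y is the line along which they close (so a half turn about z gives the same grasp; the last joint's range is limited). The gripper opens to 94 mm and grips with 3 to 60 N. Pads are 16 mm wide; open, the fingers measure 119 mm over their backs; the gripper's body (75 mm by 177 mm) begins 78 mm behind the grasp point.
Start: joints at [-1.378, 0.3, 1.521, -0, 1.321, -0.067], TCP at [0.141, -0.532, 0.205] pointing down, gripper open.
Joint ranges: [-3.03, 3.03], [-0.79, 2.21], [0.23, 2.52], [-1.04, 4.18], [0, 3.07], [-2.55, 2.55]. Speed limits (rad/s): [2.22, 2.22, 2.57, 3.14, 3.14, 3.14].

### API

Orientations are given as [roll, pitch, yaw] about the fixed x, y, z axes, in that order (R = Rz(yaw) Ry(pitch) Rx(roll)).
In Python, from station import ctrl gives the robot as it stands.
- The arm moves only by the tool carry_out, never from a script. Its argument "motion" is text: rows parted by semicolons, each of 7 numbers parted by spaces: the shift along the world's x, y, z in m, then the turn, a rotation vector about the world's x, y, z in degrees, then the closure in counts, from 0 (fully open) to 255 (shut). In form: dx dy dz wx wy wz hand; .... A call has 1 to 20 rows; each row shifts and turns the commanded pose from where the row before left it; what a row does not reach is not made up. A row lasts 1/12 s, in which the tool goes at most 41.7 mm and 7.16 degrees, less where a joint would pass 70% of its speed; a pose out of reach is approached as far as the arm can. A call is refused whole if a number of a shift passes 0.0417 or a number of a turn 7.16, either way. A call with a gripper value outside its range is refused whole. The fingers move at their own pace and stop on an object; "grip_force" is the grip in N (left out, the last holds). Time passes only in rows, so rows that do not move let the fingers close. It gives the time, the measured TCP pose, the force, the opening and the grip force at its end, in the units of the state.
- ctrl.get_obs(): the state, without advancing time (a new reading comes with each control period).
- ctrl.camera(name): name is "scene" or "top"; returns a dict with "pixels" (384x512x3 uint8, red, green, blue), "range_z" (384x512 float32, m along the optical axis (not along the pixel's ray), 0 where there is no reading), "K" (3x3 intrinsics, pixels), "dist" ([k1, k2, p1, p2, k3] as OpenCV has them; the pictures are not rectified), "position" and "attitude" of the camera in the world. Camera axes: x right, y up, looking along -z (the intrinsics and any distortion apply to the point x, -y, -z); pixel columns grow to the right and rows downward; lengths in m; the calibration is good to about 2 mm. A picture is of the moment at which its call begins.
- ctrl.hand_in(): hands the job in; it is judged then, once.
The state is a dict: "time_s": time; "qpos": joint angles; "joint_vel": joint speeds; "tau": joint torques, N m; "ee_pos": TCP position; "eef_rot": TCP orientation; "force": force on the tool from outside, world axes, zero at the start; "moment": the same for the moment, N m; "grip_width": finger opening in m; "grip_force": force on a finger pad.
Only numpy, scipy, OpenCV 4.12 (cv2) and the standard library are available. Lean on these libraries where they do the work, as an engineer would, in place of code of your own. Each camera call takes 0.05 s, during which the arm holds its last target. There are 200 camera calls.

### The job

I want to put the next ceramic dome into the polisher: first set the speed lever on top of the motor housing so that its pointer lies on the green idle mark, and only then take the orange grip and draw the spring tailstock out until its white pointer lies on the red mark. Keep it there: finish while still holding the grip, because the spring pulls it back. Leave the lever at idle, and leave the domes and other things around where they are.

Things in the scene. Friction and masses are not known exactly. Their poses are not given: they have to be found in the camera images.
- polisher: Dome polisher, fixed to the table: a dark steel bed 200 x 440 x 20 with a grey motor housing (160 x 150, top at height 124) at its +y end and a blue spring tailstock. Origin on the table surface; its x points away from the robot and its y (along the bed) roughly to the left, turned by up to 0.3 rad; z up. The bed spans y -240 to +200, the housing y +35 to +185. Behind the tailstock an end bracket stands at y -235 to -217, 95 high.
- speed_lever (a joint): Speed lever, a steel arm lying flat over the top of the motor housing and turning about a vertical pivot, rad. 0: it points along the polisher's -x; positive is anticlockwise from above (the knob goes to the polisher's -y). Range -0.9 to 0.9; starts fast, at 0.3 to 0.85; idle lies on the negative side. Stays where it is left; about 1.5 N at the knob moves it.
- lever_pivot (a point): Axis of the speed lever; fixed, at (30, 110, 130) in the polisher's frame.
- lever_knob (a point): The black upright round knob on the lever, 24 dia, 44 tall, 70 from the pivot axis. This point is the centre of its foot, height 136; top at height 180. The arm below it has its top at 136.
- lever_pointer (a point): Tip zone of the lever's black pointer, on the arm's line, 90 from the pivot, height 132.
- idle_band (a point): Centre of the green idle mark on the housing top: a flat patch, 16 wide along the lever's sweep, 18 in the radial direction, 90 from the pivot. Its angle changes from start to start (lever angle -0.65 to -0.1).
- tailstock (a joint): How far the blue tailstock is drawn out along the polisher's -y, away from the motor housing, m. 0: home, where the spring keeps it; stop at 0.10. The spring always pulls it home: about 5 N at home, 110 N/m more as it is drawn, about 14 N at 0.08; let go, it runs back.
- grip_post (a point): The orange upright round grip on the tailstock, moves with it. This point is the centre of its foot, height 96, at (0, -60 - drawn distance) in the polisher's frame. A steel collar 38 dia, 5 high, then the grip, 26 dia, from height 101 to 171. The tailstock's block below is 75 x 60, its top at height 96.
- tail_pointer (a point): Tip zone of the white pointer that sticks out of the tailstock's foot towards the polisher's -x; 85.5 from the grip's axis, height 30, at the same y along the bed as the grip's axis.
- pull_band (a point): Centre of the red mark on the near edge of the bed: a flat patch 14 wide along the bed and 30 across, top at height 23. Axes as the polisher's. It lies 30 to 80 along the bed (-y) from the pointer's home position, different at every start.
- dome_small: Small coral ceramic dome, 54 dia, 30 high, on the machine's bed beside the tailstock on the far side; origin under its centre. Bystander.
- dome_front: Pink ceramic dome, 72 dia, 38 high, on the table in front of the machine; origin under its centre. Bystander.
- dome_left: Coral ceramic dome, 90 dia, 45 high, on the table left of the machine; origin under its centre. Bystander.
- dome_right: Coral ceramic dome, 84 dia, 42 high, on the table right of the machine; origin under its centre. Bystander.
- wax_jar: Glass jar, 64 dia, 75 high, right of the machine; origin under its centre. Bystander.
- clay_cup: Terracotta cup, 76 dia, 80 high, left of the machine; origin under its centre. Bystander.

How it is judged:
On the way, in this order (a step that is already met when the one before it is completed fails the run):
1. the lever's pointer rests on the green idle mark while the tailstock is still home (horizontal distance between lever_pointer and idle_band below 0.008 m and velocity of joint speed_lever between -0.1 and 0.1 rad/s and value of joint tailstock below 0.01 m), for 0.3 s.
2. the tailstock is held by its grip with its pointer on the red mark (y of tail_pointer in the frame of pull_band between -0.007 and 0.007 m and contact force between the fingers and tailstock above 3 N), for 0.5 s.
At the end, for the whole second after the job is handed in: The fingers still hold the orange grip against the spring (more than 3 N of contact), the tailstock stands still with its pointer on the red mark (within 7 mm along the bed), and the lever's pointer is on the green idle mark (within 8 mm) (all of step 2 and horizontal distance between lever_pointer and idle_band below 0.008 m and velocity of joint tailstock between -0.01 and 0.01 m/s); the arm keeps its last pose, push and grip.
It fails at once if the tailstock is opened (more than 12 mm) while the lever is off the idle mark (by more than 10 mm) (value of joint tailstock above 0.012 m and horizontal distance between lever_pointer and idle_band above 0.01 m).
It fails at once if a bystander is pushed more than 30 mm from its place (distance of any of dome_small, dome_front, dome_left, dome_right, wax_jar, clay_cup from where it was at the start of the episode above 0.03 m).
It also fails if it takes over 48 s, if anything falls off the work surface, if the arm or the gripper's body presses on something with over 40 N, if the wrist force passes 120 N, or if a joint passes its speed limit or range.

## Working session

There is one attempt and no reset: what is moved stays moved. The work goes in short steps, Python scripts to look and compute and a tool call to move; the robot and the scene stay as the last step left them, time stands still between calls to the robot, and variables do not carry over. Pictures are saved under pics/ and viewed, at most 10 in all, crops included, and the job is handed in when it is done.

Besides the shell and the picture viewer there is one more tool, called after ">>>" as name(argument=value, ...) on one line, values as JSON. carry_out: Moves the arm, as the interface text tells. Its arguments: {"type":"object","properties":{"motion":{"type":"string"},"grip_force":{"type":"number"}},"required":["motion"]}

```bash
ls; mkdir -p pics
cat > h.py <<'E'
import numpy as np, cv2
from scipy.spatial.transform import Rotation as Rn
from station import ctrl
def R_of(a):
    a=np.array(a,float)
    return a if a.shape==(3,3) else (Rn.from_quat(a).as_matrix() if a.size==4 else Rn.from_euler('xyz',a).as_matrix())
def ray(c,uv):
    p=cv2.undistortPoints(np.array(uv,float).reshape(-1,1,2),np.array(c['K']),np.array(c['dist']))[:,0]
    d=np.c_[p[:,0],-p[:,1],-np.ones(len(p))]
    return np.array(c['position']),d@R_of(c['attitude']).T
def on_plane(c,uv,z):
    o,d=ray(c,uv); return o+d*((z-o[2])/d[:,2])[:,None]
def by_depth(c,uv):
    o,d=ray(c,uv); uv=np.array(uv,int).reshape(-1,2); return o+d*c['range_z'][uv[:,1],uv[:,0]][:,None]
def save(c,n): cv2.imwrite('pics/'+n,cv2.cvtColor(c['pixels'],cv2.COLOR_RGB2BGR))
E
python3 - <<'E'
from h import *
for n in('scene','top'):
    c=ctrl.camera(n); save(c,n+'0.png'); print(n,c['K'],c['dist'],c['position'],c['attitude'])
print(ctrl.get_obs())
E
```

```text
pics
scene [[371.42784554   0.         250.91172296]
 [  0.         371.42784554 196.19031095]
 [  0.           0.           1.        ]] [0.03453075 0.         0.         0.         0.        ] [ 1.07343592 -0.36893419  0.94569607] [6.59263037e-01 1.34200021e-04 9.33573831e-01]
top [[423.64712475   0.         249.75763779]
 [  0.         423.64712475 193.3050695 ]
 [  0.           0.           1.        ]] [-0.07855778  0.          0.          0.          0.        ] [0.3646027  0.00714264 1.45509382] [ 0.13735207  0.01762351 -1.59651753]
{'time_s': 0.1, 'qpos': array([-1.37759340e+00,  3.00447031e-01,  1.52155499e+00, -3.22556704e-05,
        1.32071618e+00, -6.66007270e-02]), 'joint_vel': array([ 0.00112125, -0.00146816, -0.00220368, -0.00081372, -0.00123828,
        0.00115732]), 'tau': array([ 5.63814392e-04, -5.32645798e+01, -3.53283763e+01,  7.08843581e-02,
        2.35017983e-02, -6.86138515e-05]), 'ee_pos': array([ 0.14122912, -0.53129275,  0.20491058]), 'eef_rot': array([-3.14046752e+00, -4.37326862e-05,  2.59811631e-01]), 'force': array([-0.1147161 ,  0.37328493,  0.01859035]), 'moment': array([ 0.01085874,  0.03064451, -0.01323776]), 'grip_force': 0.0, 'grip_width': 0.09411461007985757}
```

View pics/top0.png

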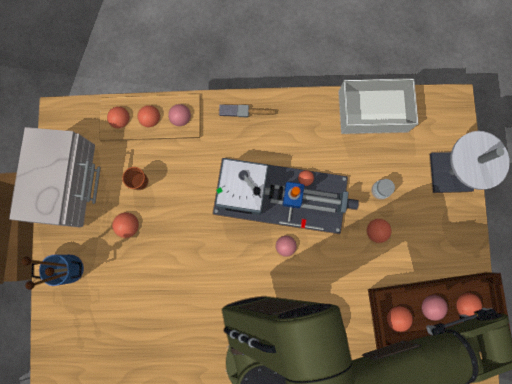

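View pics/scene0.png

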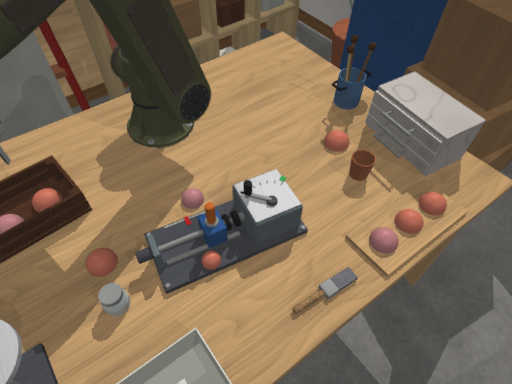

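The top view shows the polisher with the green mark at (220,190), the lever pivot near (243,175), the orange grip at (294,192) and the red mark at (303,223). The pink dome is in front at (286,245). The scene view shows the same layout, with the knob at (249,187) and the grip at (211,212).

```bash
cat >> h.py <<'E'
def blob(c,lo,hi,box=None):
    h=cv2.cvtColor(c['pixels'],cv2.COLOR_RGB2HSV); m=cv2.inRange(h,np.array(lo),np.array(hi))
    if box:
        k=np.zeros_like(m); k[box[1]:box[3],box[0]:box[2]]=1; m*=k
    n,l,s,ct=cv2.connectedComponentsWithStats(m)
    o=[(int(s[i,4]),ct[i].round(2),s[i,:4]) for i in range(1,n) if s[i,4]>3]
    return sorted(o,key=lambda t:-t[0])
E
python3 - <<'E'
from h import *
t=ctrl.camera('top'); s=ctrl.camera('scene')
for c,b in((t,(205,150,365,240)),(s,(130,165,310,290))):
    print('green',blob(c,(45,80,60),(80,255,255),b)[:2]); print('orange',blob(c,(8,180,120),(20,255,255),b)[:3])
    print('red',blob(c,(0,200,100),(4,255,255),b)[:3],blob(c,(174,200,100),(180,255,255),b)[:3]); print('blue',blob(c,(100,150,50),(125,255,255),b)[:2])
cv2.imwrite('pics/c1.png',cv2.cvtColor(cv2.resize(t['pixels'][145:245,205:365],None,fx=5,fy=5,interpolation=cv2.INTER_CUBIC),cv2.COLOR_RGB2BGR))
cv2.imwrite('pics/c2.png',cv2.cvtColor(cv2.resize(s['pixels'][165:290,135:310],None,fx=4.5,fy=4.5,interpolation=cv2.INTER_CUBIC),cv2.COLOR_RGB2BGR))
E
```

```text
green [(29, array([218.93, 190.  ]), array([216, 187,   7,   7], dtype=int32))]
orange [(64, array([295. , 191.2]), array([291, 187,   9,  10], dtype=int32))]
red [(19, array([303.21, 223.58]), array([302, 220,   4,   8], dtype=int32))] [(5, array([302.2, 220.2]), array([302, 219,   2,   4], dtype=int32)), (4, array([304.5, 222.5]), array([304, 221,   2,   4], dtype=int32))]
blue [(294, array([292.53, 195.45]), array([283, 182,  21,  26], dtype=int32))]
green [(23, array([282.43, 178.09]), array([280, 176,   6,   5], dtype=int32))]
orange [(51, array([209.16, 206.06]), array([205, 203,   9,   7], dtype=int32))]
red [(22, array([187.09, 220.14]), array([185, 217,   5,   7], dtype=int32))] []
blue [(455, array([213.5 , 230.93]), array([199, 210,  28,  37], dtype=int32))]
```

View pics/c1.png

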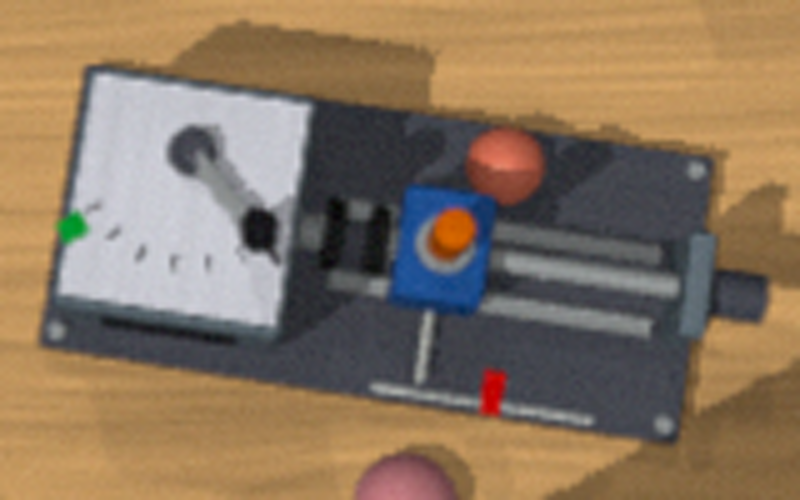

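View pics/c2.png

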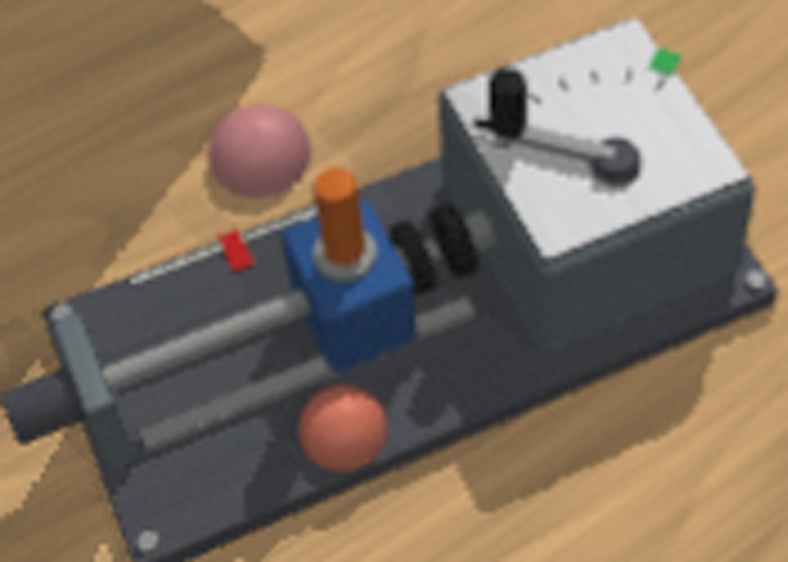

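The crops give the bed corners, the pivot at (195,150) and the knob at (260,230) in c1, with the pointer past it at (275,260). The tail pointer is at (425,375) and the red mark at (493,392). I'll fit the polisher frame to these points.

```bash
cat > fit.py <<'E'
from h import *
t=ctrl.camera('top'); s=ctrl.camera('scene')
T=lambda x,y:(205+(x+.5)/5-.5,145+(y+.5)/5-.5)
S=lambda x,y:(135+(x+.5)/4.5-.5,165+(y+.5)/4.5-.5)
P=[(t,T(40,345),(-100,200,20)),(t,T(675,438),(-100,-240,20)),(t,T(718,155),(100,-240,20)),(t,T(193,150),(30,110,136)),(t,(295,191.2),(0,-60,165)),
(s,S(775,292),(100,200,20)),(s,S(45,312),(-100,-240,20)),(s,S(617,158),(30,110,136)),(s,S(337,183),(0,-60,171))]
A=np.array([p[2][:2] for p in P])/1e3; B=np.array([on_plane(c,uv,m[2]/1e3)[0,:2] for c,uv,m in P])
a,b=A-A.mean(0),B-B.mean(0)
yaw=np.arctan2((a[:,0]*b[:,1]-a[:,1]*b[:,0]).sum(),(a*b).sum())
R=np.array([[np.cos(yaw),-np.sin(yaw)],[np.sin(yaw),np.cos(yaw)]]); o=B.mean(0)-R@A.mean(0)
print('yaw',yaw,'o',o); print(((B-A@R.T-o)*1e3).round(1))
loc=lambda c,uv,z:(R.T@(on_plane(c,uv,z)[0,:2]-o)*1e3).round(1)
for n,c,uv,z in [('green t',t,(218.93,190),.125),('green s',s,(282.43,178.1),.125),('red t',t,(303.2,223),.023),('red s',s,(187.1,220.1),.023),('tail t',t,T(421,375),.03),
 ('grip t',t,(295,191.2),.165),('grip s',s,S(337,183),.171),('knob t',t,T(261,229),.18),('knob s',s,S(508,78),.18),('ptr t',t,T(276,258),.132),('ptr s',s,S(482,124),.132)]:
    print(n,loc(c,uv,z),'world',on_plane(c,uv,z)[0,:2].round(4), 'lever ang',np.arctan2(-(loc(c,uv,z)-[30,110])[1],-(loc(c,uv,z)-[30,110])[0]).round(3))
w=lambda x,y:(o+R@(np.array([x,y])/1e3)).round(4)
print('pivot',w(30,110),'grip',w(0,-60))
E
python3 fit.py
```

```text
yaw -0.18017367834320683 o [ 0.56118467 -0.05782531]
[[-1.3 -1.2]
 [ 2.6  3.3]
 [-1.  -1.1]
 [-2.6 -0.1]
 [-4.3  2.9]
 [-0.9 -4.7]
 [ 4.5  2. ]
 [ 2.4 -2.2]
 [ 0.6  1.2]]
green t [-31.3 178.7] world [0.5624 0.1235] lever ang -0.842
green s [-30.3 177.7] world [0.5632 0.1225] lever ang -0.843
red t [ -86. -110.] world [ 0.4568 -0.1506] lever ang 1.086
red s [ -85. -110.] world [ 0.4578 -0.1508] lever ang 1.089
tail t [-82.6 -59.8] world [ 0.4692 -0.1019] lever ang 0.985
grip t [ -4.8 -57.9] world [ 0.5461 -0.1139] lever ang 1.366
grip s [  0.3 -58.8] world [ 0.551  -0.1157] lever ang 1.397
knob t [-22.3  58.2] world [0.5497 0.0034] lever ang 0.781
knob s [-20.3  60.6] world [0.5521 0.0055] lever ang 0.776
ptr t [-32.2  47.2] world [ 0.538  -0.0056] lever ang 0.79
ptr s [-30.3  47.1] world [ 0.5398 -0.006 ] lever ang 0.806
pivot [0.6104 0.045 ] grip [ 0.5504 -0.1169]
```

>>> carry_out(motion="0 0 0.02 0 0 0 0; 0.012 0.015 0.015 0 0 -1.4 0; 0.0228 0.0298 0 0 0 -1.4 0; 0.0228 0.0298 0 0 0 -1.4 0; 0.0228 0.0298 0 0 0 -1.4 0; 0.0228 0.0298 0 0 0 -1.4 0; 0.0228 0.0298 0 0 0 -1.4 0; 0.0228 0.0298 0 0 0 -1.4 0; 0.0228 0.0298 0 0 0 -1.4 0; 0.0228 0.0298 0 0 0 -1.4 0; 0.0228 0.0298 0 0 0 -1.4 0; 0.0228 0.0298 0 0 0 -1.4 0; 0.0228 0.0298 0 0 0 -1.4 0; 0.0228 0.0298 0 0 0 -1.4 0; 0.0228 0.0298 0 0 0 -1.4 0; 0.0228 0.0298 0 0 0 -1.4 0; 0.0228 0.0298 0 0 0 -1.4 0; 0.0228 0.0298 0 0 0 -1.4 0; 0.012 0.015 0 0 0 0 0; 0 0 0 0 0 0 0", grip_force=20)

```text
time_s: 1.97
ee_pos: [0.5314, -0.0219, 0.2399]
eef_rot: [-3.141, 0.001, -0.152]
force: [-0.8, -1.2, 0.0]
grip_width: 0.0938
grip_force: 0.0
```

>>> carry_out(motion="0.0105 0.0135 0 0 0 -0.8 0; 0.0105 0.0135 0 0 0 -0.8 0; 0 0 0 0 0 0 0; 0 0 -0.01 0 0 0 0; 0 0 -0.015 0 0 0 0; 0 0 -0.015 0 0 0 0; 0 0 -0.015 0 0 0 0; 0 0 -0.015 0 0 0 0; 0 0 -0.012 0 0 0 0; 0 0 -0.01 0 0 0 0; 0 0 0 0 0 0 0; 0 0 0 0 0 0 0")

```text
time_s: 2.97
ee_pos: [0.5507, 0.0017, 0.1483]
eef_rot: [3.141, 0.001, -0.184]
force: [-0.1, -0.6, -0.8]
grip_width: 0.0942
grip_force: 0.0
```

Run:
```python
from h import *
t=ctrl.camera('top'); s=ctrl.camera('scene')
a=cv2.resize(t['pixels'][145:245,205:345],None,fx=4,fy=4,interpolation=cv2.INTER_CUBIC);b=cv2.resize(s['pixels'][125:240,190:330],None,fx=4,fy=4,interpolation=cv2.INTER_CUBIC)
cv2.imwrite('pics/c3.png',cv2.cvtColor(b,cv2.COLOR_RGB2BGR))
print(ctrl.get_obs()['ee_pos'],ctrl.get_obs()['force'])
```

```text
[0.55129426 0.00196754 0.14920992] [-0.64236639 -0.4604637   0.32183271]
```

View pics/c3.png

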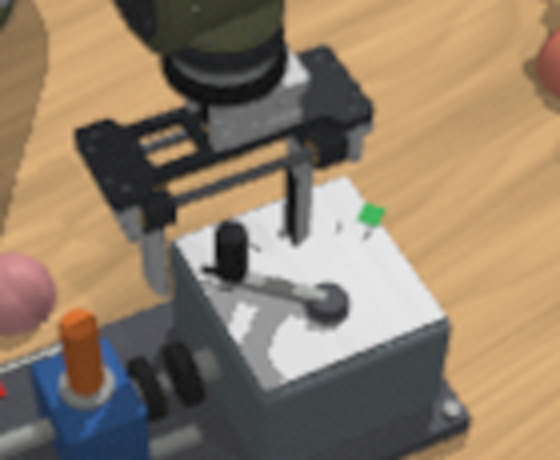

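The knob stands at (232,250) in the crop, between the two fingers, so I close on it.

>>> carry_out(motion="0 0 0 0 0 0 120; 0 0 0 0 0 0 255; 0 0 0 0 0 0 255; 0 0 0 0 0 0 255; 0 0 0 0 0 0 255; 0 0 0 0 0 0 255; 0 0 0 0 0 0 255; 0 0 0 0 0 0 255; 0 0 0 0 0 0 255; 0 0 0 0 0 0 255", grip_force=20)

```text
time_s: 3.9
ee_pos: [0.5511, 0.0022, 0.1484]
eef_rot: [3.142, -0.0, -0.184]
force: [0.3, 0.6, 0.3]
grip_width: 0.0304
grip_force: 0.0
```

>>> carry_out(motion="0 0 0 0 0 0 255; 0 0 0 0 0 0 255; 0 0 0 0 0 0 255; 0 0 0 0 0 0 255")

```text
time_s: 4.23
ee_pos: [0.5514, 0.0027, 0.1485]
eef_rot: [-3.141, -0.001, -0.183]
force: [4.0, 3.5, -0.8]
grip_width: 0.0237
grip_force: 20.0
```

Run:
```python
from h import *
ob=ctrl.get_obs(); print(ob['ee_pos'],ob['force'],ob['grip_width'],ob['grip_force'])
piv=np.array([.611,.0445]); yaw=-.18; c0=ob['ee_pos'][:2]
d0=piv-c0; r=np.hypot(*d0); print('r',r)
th0=np.arctan2(d0[1],d0[0])-yaw   # lever points -d0 ; angle
print('th now',th0)
W=lambda th:piv-.07*np.array([np.cos(th+yaw),np.sin(th+yaw)])
ths=np.linspace(th0,-.843,15); p=np.array([W(a) for a in ths]); print(p.round(4)); print(np.diff(p,axis=0).round(4))
```

```text
[0.55143827 0.00265011 0.14849944] [ 4.01897283  3.4747606  -0.82374876] 0.023651700851880394 19.999763667583466
r 0.07279431471016093
th now 0.7924892087741335
[[0.5537 0.0043]
 [0.5494 0.0112]
 [0.546  0.0186]
 [0.5434 0.0264]
 [0.5417 0.0344]
 [0.541  0.0425]
 [0.5413 0.0507]
 [0.5425 0.0588]
 [0.5446 0.0667]
 [0.5476 0.0742]
 [0.5515 0.0814]
 [0.5562 0.0881]
 [0.5617 0.0942]
 [0.5678 0.0996]
 [0.5745 0.1043]]
[[-0.0043  0.007 ]
 [-0.0035  0.0074]
 [-0.0026  0.0078]
 [-0.0017  0.008 ]
 [-0.0007  0.0081]
 [ 0.0002  0.0082]
 [ 0.0012  0.0081]
 [ 0.0021  0.0079]
 [ 0.003   0.0076]
 [ 0.0039  0.0072]
 [ 0.0047  0.0067]
 [ 0.0055  0.0061]
 [ 0.0061  0.0054]
 [ 0.0067  0.0047]]
```

>>> carry_out(motion="-0.003 0.007 0 0 0 0 255; -0.003 0.0075 0 0 0 0 255; -0.0024 0.0078 0 0 0 0 255; -0.0017 0.008 0 0 0 0 255; -0.0007 0.0081 0 0 0 0 255; 0.0002 0.0082 0 0 0 0 255; 0.0012 0.0081 0 0 0 0 255; 0.0021 0.0079 0 0 0 0 255; 0.003 0.0076 0 0 0 0 255; 0.0039 0.0072 0 0 0 0 255; 0.0047 0.0067 0 0 0 0 255; 0.0055 0.0061 0 0 0 0 255; 0 0 0 0 0 0 255; 0 0 0 0 0 0 255")

```text
time_s: 5.4
ee_pos: [0.5604, 0.0927, 0.1479]
eef_rot: [3.142, 0.001, -0.183]
force: [-2.0, 2.0, -3.3]
grip_width: 0.0236
grip_force: 20.0
```

Run:
```python
from h import *
t=ctrl.camera('top'); s=ctrl.camera('scene')
b=cv2.resize(s['pixels'][125:240,190:330],None,fx=4,fy=4,interpolation=cv2.INTER_CUBIC)
cv2.imwrite('pics/c4.png',cv2.cvtColor(b,cv2.COLOR_RGB2BGR))
print(ctrl.get_obs()['ee_pos'],ctrl.get_obs()['force'])
```

```text
[0.56030187 0.09259444 0.14802096] [-2.40136115  3.13837404 -4.42614045]
```

View pics/c4.png

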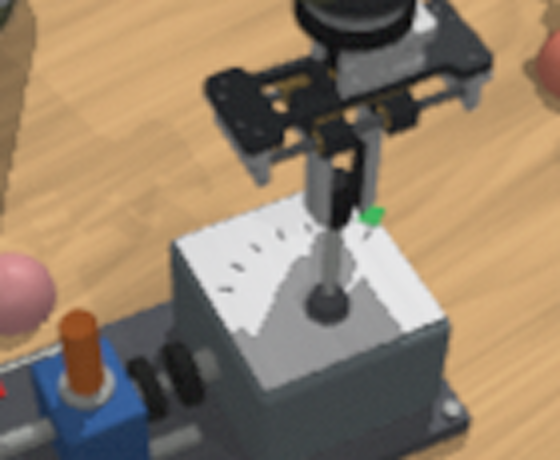

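The lever now stands at about -0.58, with the green mark at (372,216) still further on. I continue along the arc.

>>> carry_out(motion="0.0031 0.0034 0 0 0 0 255; 0.0034 0.0031 0 0 0 0 255; 0.0037 0.0028 0 0 0 0 255; 0.004 0.0024 0 0 0 0 255; 0 0 0 0 0 0 255; 0 0 0 0 0 0 255; 0 0 0 0 0 0 255")

```text
time_s: 6.08
ee_pos: [0.5749, 0.1038, 0.1481]
eef_rot: [3.141, 0.0, -0.184]
force: [-0.9, -1.8, -7.6]
grip_width: 0.0237
grip_force: 20.0
```

Run:
```python
from h import *
t=ctrl.camera('top'); s=ctrl.camera('scene')
f=lambda a:cv2.resize(a,None,fx=7,fy=7,interpolation=cv2.INTER_CUBIC)
cv2.imwrite('pics/c5.png',cv2.cvtColor(np.hstack([f(t['pixels'][155:225,205:260]),f(s['pixels'][150:220,245:300])]),cv2.COLOR_RGB2BGR))
o=ctrl.get_obs();p=o['ee_pos'];print(p,o['force'],o['grip_width'],np.arctan2(.0445-p[1],.611-p[0])+.18)
for c in(t,s): print(blob(c,(45,80,60),(80,255,255),(205,150,330,240))[:2])
```

```text
[0.57490903 0.10377556 0.14812354] [-0.11882293 -3.19041896 -8.22091484] 0.02379156530638513 -0.843881996126896
[]
[(5, array([284.4, 178.8]), array([284, 178,   2,   3], dtype=int32))]
```

View pics/c5.png

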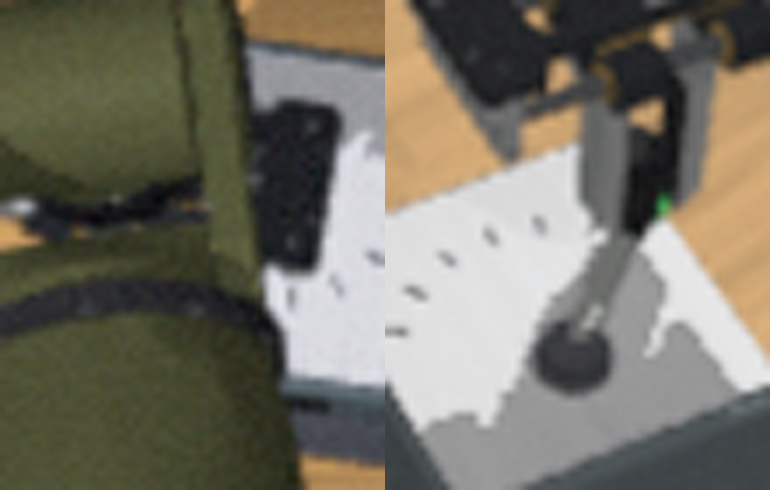

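The scene view shows the arm line pointing at the green mark, which is now mostly hidden by the knob. I release, lift clear and check with the view open.

>>> carry_out(motion="0 0 0 0 0 0 180; 0 0 0 0 0 0 100; 0 0 0 0 0 0 60; 0 0 0 0 0 0 60; 0 0 0 0 0 0 60; 0 0 0.01 0 0 0 60; 0 0 0.02 0 0 0 60; 0 0 0.02 0 0 0 60; 0 0 0.02 0 0 0 60; -0.0025 -0.02 0 0 0 0 60; -0.0035 -0.034 0 0 0 0 60; -0.0035 -0.034 0 0 0 0 60; -0.0035 -0.034 0 0 0 0 60; -0.0035 -0.034 0 0 0 0 60; -0.0035 -0.034 0 0 0 0 60; -0.0025 -0.02 0 0 0 0 60; -0.0015 -0.01 0 0 0 0 60; 0 0 0 0 0 0 60; 0 0 0 0 0 0 60")

```text
time_s: 7.77
ee_pos: [0.5512, -0.1153, 0.2188]
eef_rot: [-3.141, -0.0, -0.184]
force: [-0.0, 0.8, 0.4]
grip_width: 0.0714
grip_force: 0.0
```

Run:
```python
from h import *
t=ctrl.camera('top'); s=ctrl.camera('scene')
f=lambda a:cv2.resize(a,None,fx=7,fy=7,interpolation=cv2.INTER_CUBIC)
cv2.imwrite('pics/c6.png',cv2.cvtColor(np.hstack([f(t['pixels'][155:225,205:260]),f(s['pixels'][150:220,245:300])]),cv2.COLOR_RGB2BGR))
o=ctrl.get_obs();print(o['ee_pos'],o['force'],o['grip_width'])
for c in(t,s): print(blob(c,(45,80,60),(80,255,255),(205,150,330,240))[:2])
print('orange s',blob(s,(8,180,120),(20,255,255),(130,165,310,290))[:2])
```

```text
[ 0.55133813 -0.11451479  0.21867248] [0.02945249 0.37421955 0.12375839] 0.0719029881164953
[(29, array([218.93, 189.93]), array([216, 187,   7,   7], dtype=int32))]
[(6, array([284.33, 178.17]), array([284, 177,   2,   4], dtype=int32))]
orange s [(52, array([209.1 , 206.12]), array([205, 203,   9,   7], dtype=int32))]
```

View pics/c6.png

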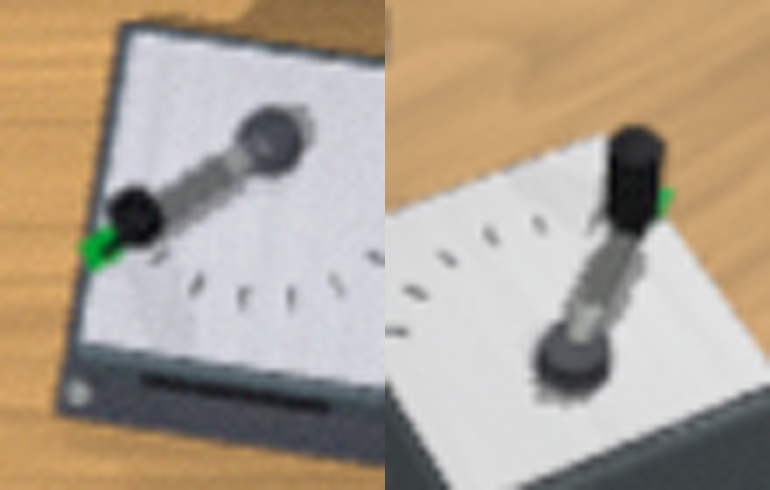

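The pointer overlaps the green mark in the top view, with the knob at (135,217) and the green at (98,248). I'll check the angle numerically, along with the grip position.

Run:
```python
from h import *
t=ctrl.camera('top'); s=ctrl.camera('scene')
for n,c,b in(('t',t,(208,155,262,215)),('s',s,(240,150,312,225))):
    u,v=np.meshgrid(np.arange(b[0],b[2]),np.arange(b[1],b[3])); uv=np.c_[u.ravel(),v.ravel()]
    p=by_depth(c,uv); g=c['pixels'][uv[:,1],uv[:,0]].astype(int)
    k=(p[:,2]>.17)&(p[:,2]<.19)&(g.max(1)<70); print(n,'knob',k.sum(),np.median(p[k],0).round(4),p[k].mean(0).round(4))
    gr=(g[:,1]>g[:,0]+50)&(g[:,1]>g[:,2]+40); print(' green',gr.sum(),uv[gr].mean(0),on_plane(c,uv[gr],.125).mean(0).round(4))
    h=(np.hypot(p[:,0]-.611,p[:,1]-.0445)<.025)&(p[:,2]>.13)&(g.max(1)<150); print(' hub',h.sum(),p[h].mean(0).round(4))
    dk=(g.max(1)<80)&(np.hypot(p[:,0]-.563,p[:,1]-.123)<.016)&(p[:,2]<.15); print(' ptr',dk.sum(),p[dk].mean(0).round(4))
```

```text
t knob 39 [0.5692 0.1033 0.1782] [0.5687 0.1034 0.178 ]
 green 24 [218.875      189.91666667] [0.5627 0.1237 0.125 ]
 hub 62 [0.6068 0.0487 0.1356]
 ptr 3 [0.5621 0.1173 0.1329]
s knob 46 [0.5747 0.0996 0.1779] [0.5745 0.1    0.1774]
 green 5 [284.4 177.8] [0.5658 0.1278 0.125 ]
 hub 68 [0.6092 0.0443 0.1342]
 ptr 0 [nan nan nan]<stdin>:9: RuntimeWarning: Mean of empty slice.
  ret = um.true_divide(
```

Run:
```python
from h import *
a=cv2.imread('pics/top0.png').astype(int)[...,::-1]; t=ctrl.camera('top'); b=t['pixels'].astype(int)
print('green chan before'); print(a[184:198,213:230,1]); print('now'); print(b[184:198,213:230,1]); print('red now');print(b[184:198,213:230,0])
```

```text
green chan before
[[155 153 155 154 113  82 129 185 202 202 201 193 192 202 202 205 208]
 [156 152 153 151 111  91 151 197 197 197 184 164 182 197 201 208 207]
 [149 149 150 146 102  99 160 190 199 168 146 144 179 199 201 204 206]
 [141 140 140 121  91 102 157 162 180 163 181 192 197 200 199 203 206]
 [148 151 147 134 109 118 144 152 168 188 201 196 200 203 202 204 203]
 [153 151 151 139 147 149 150 152 157 187 198 199 196 198 203 196 206]
 [154 161 154 146 148 151 151 151 151 171 193 195 198 201 190 167 192]
 [154 155 154 129 138 151 152 148 153 178 191 197 201 188 145 137 191]
 [162 159 153 107 135 151 155 164 177 190 200 200 195 167 147 185 202]
 [158 157 129  92 108 148 174 192 198 202 198 196 198 198 201 203 204]
 [148 148 125  82 102 163 192 200 200 199 196 200 200 199 202 203 199]
 [148 145 112  77 111 183 202 202 197 197 197 199 199 200 206 202 198]
 [158 156 111  81 128 187 202 200 201 200 196 196 199 205 206 205 198]
 [155 153 109  87 157 194 202 198 199 199 196 198 199 203 205 200 200]]
now
[[159 159 156 159 116  88 118  78  35  16  32  21  25  18  57  94 106]
 [159 163 16
[... 1214 characters left out ...]
204 168 100  50  24   0  15  27  29  22  22  24  56 102 149]
 [206 207 196 134  40   0   0   0  21  14  36  38  36  61 120 140 189]
 [206 206 188 109  19   0   0  19  20  64 105 106 113 131 166 160 190]
 [213 215 208 134  35   0   6  27  54 118 180 195 190 180 143 142 180]
 [216 218 206 137  51  11  51  92 130 181 193 195 193 162 146 181 197]
 [213 208 184 112  67  83 131 182 195 198 193 192 196 198 197 200 198]
 [198 199 167 103  92 158 198 205 200 206 193 196 198 196 200 202 194]
 [201 201 142  82 113 189 209 207 209 209 197 193 192 201 200 199 198]
 [213 214 145  85 128 192 209 206 209 205 203 199 197 195 198 198 195]
 [208 205 134  86 162 199 208 204 204 208 202 201 195 196 196 197 196]]
```

The pointer is about 3 mm short of the green centre. I'll nudge it there for margin by reversing to the same grip pose.

>>> carry_out(motion="0.0015 0.01 0 0 0 0 60; 0.0025 0.02 0 0 0 0 60; 0.0035 0.034 0 0 0 0 60; 0.0035 0.034 0 0 0 0 60; 0.0035 0.034 0 0 0 0 60; 0.0035 0.034 0 0 0 0 60; 0.0035 0.034 0 0 0 0 60; 0.0025 0.02 0 0 0 0 60; 0 0 0 0 0 0 60; 0 0 -0.02 0 0 0 60; 0 0 -0.02 0 0 0 60; 0 0 -0.02 0 0 0 60; 0 0 -0.01 0 0 0 60; 0 0 0 0 0 0 150; 0 0 0 0 0 0 255; 0 0 0 0 0 0 255; 0 0 0 0 0 0 255; 0 0 0 0 0 0 255; 0 0 0 0 0 0 255; 0 0 0 0 0 0 255")

```text
time_s: 9.68
ee_pos: [0.5752, 0.1041, 0.1488]
eef_rot: [-3.141, -0.001, -0.184]
force: [0.3, 0.6, -0.4]
grip_width: 0.0284
grip_force: 0.0
```

>>> carry_out(motion="0 0 0 0 0 0 255; 0 0 0 0 0 0 255; 0 0 0 0 0 0 255; 0 0 0 0 0 0 255; 0 0 0 0 0 0 255; 0.0024 0.0015 0 0 0 0 255; 0 0 0 0 0 0 255; 0 0 0 0 0 0 255; 0 0 0 0 0 0 255; 0 0 0 0 0 0 255; 0 0 0 0 0 0 255")

```text
time_s: 10.6
ee_pos: [0.5775, 0.1055, 0.1486]
eef_rot: [3.142, -0.0, -0.184]
force: [-1.8, -3.1, 5.5]
grip_width: 0.0232
grip_force: 20.0
```

Now release, lift and go over the grip with the hand partly open.

>>> carry_out(motion="0 0 0 0 0 0 180; 0 0 0 0 0 0 100; 0 0 0 0 0 0 60; 0 0 0 0 0 0 60; 0 0 0 0 0 0 60; 0 0 0.01 0 0 0 60; 0 0 0.02 0 0 0 60; 0 0 0.02 0 0 0 60; 0 0 0.02 0 0 0 60; -0.0025 -0.02 0 0 0 0 60; -0.004 -0.034 0 0 0 0 60; -0.004 -0.034 0 0 0 0 60; -0.004 -0.034 0 0 0 0 60; -0.004 -0.034 0 0 0 0 60; -0.004 -0.034 0 0 0 0 60; -0.003 -0.02 0 0 0 0 60; -0.0015 -0.012 0 0 0 0 60; 0 0 0 0 0 0 60; 0 0 0 0 0 0 60")

```text
time_s: 12.18
ee_pos: [0.5506, -0.1159, 0.2188]
eef_rot: [-3.141, -0.0, -0.184]
force: [0.5, 0.1, 0.5]
grip_width: 0.0715
grip_force: 0.0
```

Run:
```python
from h import *
t=ctrl.camera('top'); b=t['pixels'].astype(int); s=ctrl.camera('scene')
print(ctrl.get_obs()['ee_pos']); print(b[186:195,214:228,1]); print(b[186:195,214:228,0])
print('orange s',blob(s,(8,180,120),(20,255,255),(130,165,310,290))[:2]); print('red',blob(t,(0,150,90),(6,255,255),(205,210,365,240))[:2])
save(s,'s7.png')
```

```text
[ 0.55076291 -0.11504643  0.2186512 ]
[[155 157 150 109 105 163 115  40  35  31  30  21  10  44]
 [150 144 127  90 106 159 118  55  29  20  17   7  24  69]
 [153 157 140 113 111  98  72  46  38  32  29  38  71 129]
 [155 159 148 150 116  67  74  88 101 104 104 113 156 189]
 [162 164 153 155 129 106 136 149 168 190 193 195 199 190]
 [164 162 135 146 151 148 150 156 173 191 194 198 188 147]
 [169 158 118 135 157 159 164 176 194 198 194 194 162 145]
 [163 141  96 116 155 180 196 205 200 197 195 196 195 197]
 [154 131  87 109 177 200 208 211 210 195 193 198 199 198]]
[[200 203 195 132  96 145  98  36  38  30  35  22   7  38]
 [194 192 166 109  84 106  67  29  22  19  14  10  28  67]
 [199 201 169 102  50  42  26  22  31  34  28  38  72 130]
 [204 197 131  48  16  10  22  16  68  98 104 113 156 190]
 [209 191 103  21   4   9   0   6 105 173 192 193 200 186]
 [212 209 135  36   0   0   0  56 123 180 193 197 185 141]
 [218 206 140  51   0  47  98 133 181 195 193 194 162 145]
 [208 182 110  62  83 134 184 205 202 194 195 197 194 197]
 [200 166 101  96 163 197 207 211 208 193 190 195 198 199]]
orange s [(52, array([209.1 , 206.12]), array([205, 203,   9,   7], dtype=int32))]
red []
```

The pointer is now within 1 mm of the green centre. Next I descend on the grip and close.

>>> carry_out(motion="0 -0.001 -0.01 0 0 0 60; 0 0 -0.018 0 0 0 60; 0 0 -0.02 0 0 0 60; 0 0 -0.02 0 0 0 60; 0 0 -0.018 0 0 0 60; 0 0 -0.01 0 0 0 60; 0 0 0 0 0 0 60; 0 0 0 0 0 0 150; 0 0 0 0 0 0 255; 0 0 0 0 0 0 255; 0 0 0 0 0 0 255; 0 0 0 0 0 0 255; 0 0 0 0 0 0 255; 0 0 0 0 0 0 255; 0 0 0 0 0 0 255; 0 0 0 0 0 0 255; 0 0 0 0 0 0 255; 0 0 0 0 0 0 255", grip_force=40)

```text
time_s: 13.78
ee_pos: [0.5506, -0.1169, 0.1226]
eef_rot: [-3.141, -0.0, -0.183]
force: [0.3, 4.9, 2.6]
grip_width: 0.0254
grip_force: 40.0
```

>>> carry_out(motion="-0.0005 -0.003 0 0 0 0 255; -0.001 -0.006 0 0 0 0 255; -0.0015 -0.008 0 0 0 0 255; -0.0015 -0.008 0 0 0 0 255; -0.0015 -0.008 0 0 0 0 255; -0.0012 -0.006 0 0 0 0 255; -0.001 -0.006 0 0 0 0 255; 0 0 0 0 0 0 255; 0 0 0 0 0 0 255; 0 0 0 0 0 0 255")

```text
time_s: 14.62
ee_pos: [0.5424, -0.1615, 0.1226]
eef_rot: [-3.14, -0.0, -0.183]
force: [0.7, 9.2, 3.5]
grip_width: 0.0253
grip_force: 40.0
```

Run:
```python
from h import *
t=ctrl.camera('top'); s=ctrl.camera('scene'); o=ctrl.get_obs(); print(o['ee_pos'],o['force'],o['grip_width'])
f=lambda a,k:cv2.resize(a,None,fx=k,fy=k,interpolation=cv2.INTER_CUBIC)
cv2.imwrite('pics/c8.png',cv2.cvtColor(np.hstack([f(t['pixels'][175:235,270:330],6.5),f(s['pixels'][190:250,165:225],6.5)]),cv2.COLOR_RGB2BGR))
for c,b in((t,(270,200,330,240)),(s,(165,190,225,250))): print('red',blob(c,(0,150,90),(6,255,255),b)[:2])
```

```text
[ 0.54245716 -0.16137988  0.12260209] [1.73227678 9.51077008 3.42089417] 0.025384720389141437
red []
red []
```

View pics/c8.png

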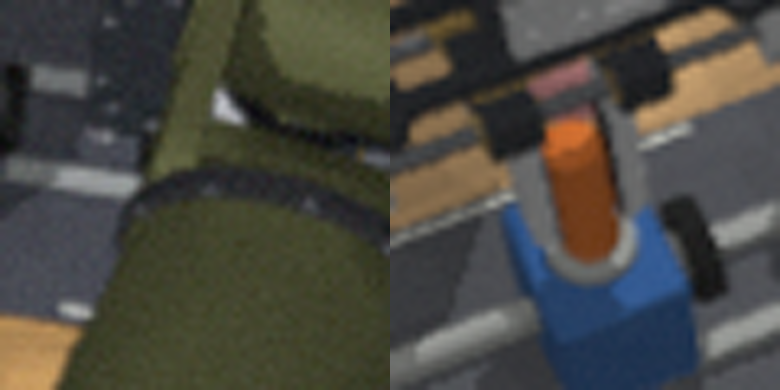

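The grip is held inside the fingers and the block has been drawn out, but the pointer and red mark are hidden in both views. I'll refine the required travel from the first, unobstructed picture.

Run:
```python
from h import *
c=ctrl.camera('top'); im=cv2.imread('pics/top0.png')[...,::-1].astype(float); 
yaw=-.1802;R=np.array([[np.cos(yaw),-np.sin(yaw)],[np.sin(yaw),np.cos(yaw)]]);o=np.array([.5612,-.0578])
loc=lambda uv,z:((on_plane(c,uv,z)[:,:2]-o)@R*1e3)
g=im.min(2)
for v in range(209,220):
    x=np.arange(285,295); w=np.clip(g[v,285:295]-85,0,None); 
    if w.sum()>30: print(v,g[v,285:295].astype(int),loc([[(x*w).sum()/w.sum(),v]],.03).round(1))
r=np.clip(im[...,0]-np.maximum(im[...,1],im[...,2])-60,0,None)[215:232,295:312]; V,U=np.mgrid[215:232,295:312]
print('red',loc([[(U*r).sum()/r.sum(),(V*r).sum()/r.sum()]],.023).round(1))
p=ctrl.get_obs()['ee_pos']; print('tcp',(p[:2]-o)@R*1e3, 'start',(np.array([.5506,-.1169])-o)@R*1e3)
```

```text
209 [ 64  65  60  61  98 151 111  58  60  60] [[-46.5 -59.2]]
210 [ 63  66  61  65 120 152  99  42  61  63] [[-50.  -58.6]]
211 [ 63  63  64  71 134 144  88  48  58  64] [[-53.5 -58.3]]
212 [ 63  64  58  67 134 145  82  49  60  64] [[-56.8 -58.7]]
213 [ 60  62  59  75 152 140  83  61  57  58] [[-60.2 -58.9]]
214 [ 62  63  65  83 151 123  67  56  61  63] [[-63.6 -59. ]]
215 [ 64  64  63  91 154 111  57  51  60  62] [[-67. -59.]]
216 [ 62  63  61  98 157 108  52  57  59  65] [[-70.4 -59.1]]
217 [ 64  61  66 118 154  96  49  53  61  66] [[-73.9 -58.6]]
218 [ 66  61  69 131 143  90  46  59  61  67] [[-77.4 -58.5]]
219 [ 68  62  71 140 143  88  48  61  66  64] [[-80.7 -58.7]]
red [[ -86.4 -109.4]]
tcp [   0.14923551 -105.25347785] start [  0.16391322 -60.04284414]
```

>>> carry_out(motion="-0.0005 -0.0025 0 0 0 0 255; -0.0004 -0.0026 0 0 0 0 255; 0 0 0 0 0 0 255; 0 0 0 0 0 0 255; 0 0 0 0 0 0 255; 0 0 0 0 0 0 255; 0 0 0 0 0 0 255; 0 0 0 0 0 0 255; 0 0 0 0 0 0 255")

```text
time_s: 15.52
ee_pos: [0.5415, -0.1664, 0.1226]
eef_rot: [-3.14, 0.0, -0.183]
force: [0.4, 10.2, 3.8]
grip_width: 0.0254
grip_force: 40.0
```

Run:
```python
from h import *
t=ctrl.camera('top'); s=ctrl.camera('scene'); ob=ctrl.get_obs()
yaw=-.1802;R=np.array([[np.cos(yaw),-np.sin(yaw)],[np.sin(yaw),np.cos(yaw)]]);o=np.array([.5612,-.0578])
p=ob['ee_pos']; print('tcp',(p[:2]-o)@R*1e3,ob['force'],ob['grip_force'],np.abs(ob['joint_vel']).max())
s0=cv2.cvtColor(cv2.imread('pics/s7.png'),cv2.COLOR_BGR2RGB)
# collar/orange foot: lowest orange pixels and blue block's lower-left edge, before and now
for n,px in(('home',cv2.cvtColor(cv2.imread('pics/scene0.png'),cv2.COLOR_BGR2RGB)),('now',s['pixels'])):
    h=cv2.cvtColor(px,cv2.COLOR_RGB2HSV); m=cv2.inRange(h,(4,190,70),(18,255,255)); m[:,:150]=0;m[:,240:]=0;m[:190]=0;m[240:]=0
    q=cv2.inRange(h,(100,150,30),(125,255,255)); q[:,:150]=0;q[:,260:]=0;q[:190]=0;q[275:]=0
    v,u=np.nonzero(m); k=v>=v.max()-3; print(n,'orange foot',u[k].mean(),v.max(),((on_plane(s,[[u[k].mean(),v.max()-1]],.103)[0,:2]-o)@R*1e3).round(1))
    v,u=np.nonzero(q); i=v.argmax(); print('  blue',len(v),u.min(),u.max(),v.max(),u[v>=v.max()-1].mean(), ((on_plane(s,[[u[v>=v.max()-1].mean(),v.max()]],.03)[0,:2]-o)@R*1e3).round(1))
    r=blob(dict(pixels=px),(0,150,90),(6,255,255),(170,195,200,240)); print('  red',r[:2])
print('green s/t',blob(t,(45,80,60),(80,255,255),(205,150,330,240))[:1],blob(s,(45,80,60),(80,255,255),(205,150,330,240))[:1])
```

```text
tcp [   0.13241108 -110.35193951] [ 1.13165814 10.07747213  3.26880443] 40.001487135887146 0.0024639487631289768
home orange foot 211.05555555555554 222 [  2.5 -61.6]
  blue 456 198 226 246 210.0 [ 31.5 -83.4]
  red [(32, array([186.94, 220.  ]), array([184, 216,   7,   9], dtype=int32))]
now orange foot 193.33333333333334 229 [   2.4 -112.9]
  blue 410 181 209 253 192.6 [  30.8 -135.3]
  red []
green s/t [(29, array([218.97, 190.03]), array([216, 187,   7,   7], dtype=int32))] []
```

Vision gives 51–52 mm of travel and the arm 50.3 mm, against the 50.7 mm needed (±7 mm). I'll hold briefly and hand in.

>>> carry_out(motion="0 0 0 0 0 0 255; 0 0 0 0 0 0 255; 0 0 0 0 0 0 255; 0 0 0 0 0 0 255; 0 0 0 0 0 0 255; 0 0 0 0 0 0 255")

```text
time_s: 16.12
ee_pos: [0.5416, -0.1664, 0.1226]
eef_rot: [-3.14, 0.0, -0.183]
force: [0.6, 9.7, 3.6]
grip_width: 0.0257
grip_force: 40.0
```

```bash
python3 -c "
from station import ctrl
print(ctrl.hand_in())"
```

```text
the job is handed in; nothing more can be done
None
```

I handed the job in at about 16 s (no verdict returned): the lever sits within about 1 mm of the green mark's centre, which lies near -0.85 rad, outside your stated -0.65 to -0.1, and the grip is held at about 50 mm drawn, on the red mark by arm and camera travel because the pointer itself was hidden from both cameras.

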